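# Tip a flush filter disc out of its tray and slide it into the tester's beam

### The arm

A 6-joint arm with a two-finger parallel gripper is mounted at the origin on a cart in front of the work surface, level with it; the furniture and walls round the work are solid. World frame = base frame: x ahead of the robot, y to its left, z up, the work surface at z = 0. Lengths are in mm, angles in degrees, forces in N, time in s.
With the tool pointing down it reaches from about 325 to 925 mm from the base axis. Payload 3.1 kg.
Tool frame: the origin (TCP) lies at the very end of the fingers, on their centre line; the grasp point (between the pads) lies grasp_offset behind it (grasp_offset is the distance from the TCP to the grasp point, in mm); z points along the fingers, y is the line along which they close (so a half turn about z gives the same grasp; the last joint's range is limited). The gripper opens to 85 mm and grips with 20 to 120 N. Pads are 22 mm wide; open, the fingers measure 114 mm over their backs; the gripper's body (76 mm by 85 mm) begins 54 mm behind the grasp point. The pads swing forward as they close: fully open they stand 13 mm farther back than shut.
Start: joints at [58.774, 12.427, 92.441, -0, 75.132, -6.429], TCP at [262.118, 567.392, 198.8] pointing down, gripper open.
Joint ranges: [-157.48, 157.48], [-44.54, 120.13], [17.64, 146.25], [-64.5, 244.5], [7.68, 150.69], [-147.95, 147.95]. Speed limits (degrees/s): [159.86, 159.86, 180, 180, 180, 180].

### API

Orientations are given as [roll, pitch, yaw] about the fixed x, y, z axes, in that order (R = Rz(yaw) Ry(pitch) Rx(roll)).
In Python, from station import * gives the robot as it stands. Calls block until the motion is done:
- goto(position, orientation): joint-space move of the TCP to a pose.
- move_l(position, attitude=None, speed=150): straight line of the TCP; attitude=None keeps the orientation; speed is the mean speed in mm/s.
- move_j(angles): joint-space move.
- grip(opening, squeeze=None): finger opening in mm; squeeze is the grip in N (None keeps the last); returns when the fingers have stopped.
- wait(seconds).
- solve_ik(position, orientation): joint angles nearest the present ones, or None.
- get_obs(): the state.
- get_image(name): name is "scene" or "top" or "wrist"; returns the picture (420x560x3 uint8, red, green, blue); there is no depth.
- get_calibration(name): a dict with "fx", "fy", "cx", "cy" (pixels), "R" (3x3) and "t" (3): a world point X has camera coordinates R X + t; the wrist camera has in their place "mount" (4x4, takes a point from camera to tool coordinates, whose origin is the TCP and whose axes are the flange's). Camera axes: x right, y down, z forward; pixel columns grow to the right and rows downward; lengths in mm; the calibration is good to about 2 mm. A picture is of the moment at which its call begins: read the wrist's pose just before it. get_calibration takes no time and is no camera call.
A pose or a line that the arm cannot do raises Unreachable and nothing moves.
- sign_off(): hands the job in; it is judged then, once.
Trained networks look in the newest picture that a camera, given by its name, has taken for a name from the list of things; names that differ only in an ending like _2 or _b are one class to them, and where a whole thing is asked for, a point or a joint stands for the part that bears it (a point fixed in the world has none). Each returns a list of dicts, best first, with "score" (0 to 1); they miss things now and then, are a little off and sometimes report something else, mostly with a low value. They report only what shows in the picture. A call takes as long as a camera call. They do not tell look-alikes from the thing itself.
- spot_in(name, camera): "extent" ([centre column, centre row, width, height] in pixels, round what is visible of it).
- regions_of(name, camera): "region" (420x560 bool, what is visible of it) and "extent" ([centre column, centre row, width, height] in pixels, round what is visible of it).
The state is a dict: "t": time; "joint_pos": joint angles; "qvel": joint speeds; "effort": joint torques, N m; "tcp_pos": TCP position; "ee_rot": TCP orientation; "wrist_force": force on the tool from outside, world axes, zero at the start; "moment": the same for the moment, N m; "grip_width": finger opening in mm; "grip_force": force on a finger pad.
Only numpy, scipy, OpenCV 4.12 (cv2) and the standard library are available. Lean on these libraries where they do the work, as an engineer would, in place of code of your own. Each camera call takes 0.05 s, during which the arm holds its last target. There are 200 camera calls.

### The job

Put the amber filter into the beam of the filter tester: swing the keeper of its tray clear, press the filter's overhanging rim down into the finger well so that it tips and leans with its rear edge raised, take it by that edge and stand it upright, fully down, in the slot of the blue carriage; then let go and slide the carriage home against its stop between the lamp and the detector. Leave the green filter in its tray and do not disturb the other things lying about.

Things in the scene. Friction and masses are not known exactly. Their poses are not given: they have to be found in the camera images.
- amber_center (a point): Centre of the amber filter: aluminium-ringed disc with amber (orange) glass, 70 mm diameter, 9 mm thick, 70 g. z is the disc's axis.
- green_center (a point): Centre of the green filter: aluminium-ringed disc with green glass, 70 mm diameter, 9 mm thick, 70 g. z is the disc's axis.
- tray_amber: Tray of the amber filter. Grey slick plastic tray, fixed, 97 mm long, 93 wide, plus a round boss under the keeper screw. Origin: underside, below the middle of the tipping lip; x points to the finger well, y left, z up. Shelf top z = 42 mm ends in a straight lip at x = 0; the 73 mm wide well (floor z = 4) runs to the front wall (x = 36 at the rim, leaning in to 25 at the floor). Walls 10 mm thick, rim z = 51 mm, flush with the filter and 1.5 mm round it.
- tray_green: Tray of the green filter; same shape and axes as the other tray.
- tray_amber_press (a point): Where to press: on top of the overhanging part of the amber filter, 23 mm past the lip (tray x), 51 mm above the bench. Pressed down slowly about 8 to 10 mm here by a fingertip (deeper, the finger only rubs on it), the filter tips past balance, slides into the well and stays leaning on the lip, 60 to 75 degrees steep, low edge at the well's foot, rear edge about 27 mm above shelf height.
- tray_amber_rest (a point): Where the amber filter's centre lies at rest in its tray: 3.5 mm behind the lip (tray x = -3.5, y = 0), 46.5 mm up.
- keeper_amber (a joint): Swing keeper of the amber filter's tray, rad: steel bar turning on a screw at tray x = -28, y = 44.5 mm, 1 mm above the filter; stiff, stays where left. 0: points in tray -y, over the filter's rear edge, which then cannot rise. Grows anticlockwise from above; at 1.57 it points along tray x on the side rim, clear; stop at 1.75.
- keeper_amber_post (a point): Middle of the red upright post (10 mm diameter, 22 mm tall, its top 10 mm above this point) at the end of the amber filter's keeper bar, 30 mm from the screw. Push it round with a fingertip.
- keeper_green (a joint): Swing keeper of the green filter's tray, rad: steel bar turning on a screw at tray x = -28, y = 44.5 mm, 1 mm above the filter; stiff, stays where left. 0: points in tray -y, over the filter's rear edge, which then cannot rise. Grows anticlockwise from above; at 1.57 it points along tray x on the side rim, clear; stop at 1.75.
- tray_green_rest (a point): Where the green filter's centre lies at rest in its tray: 3.5 mm behind the lip (tray x = -3.5, y = 0), 46.5 mm up.
- carriage (a joint): Travel of the blue filter carriage along the grey tester base, m: 0 at the loading end, 0.09 home against the stop, between lamp and detector. Sliding needs about 1.5 N; it stays where left. It moves in the -y direction of carriage_slot.
- carriage_slot (a point): Middle of the carriage's slot floor, 20 mm above the bench, z up. The slot runs 74 mm along y, is 13 mm wide along x (the disc's axis goes along x), cheeks 28 mm high with flared tops. A filter standing in it has its centre 35 mm above this point.
- beam (a point): Middle of the beam, 55 mm above the bench, where the filter's centre comes at the home end. The black lamp (+x side) and white detector (-x side) stand 22 mm off it and reach 76 mm above the bench, 40 mm wide.
- carriage_tab (a point): Middle of the outer (+y) face of the yellow push tab at the carriage's +y end, 28 mm above the slot floor; the tab is 28 mm wide, 7 mm thick, reaches 12 mm above and 34 mm below this point; push it in -y (axes as carriage_slot).
- cell_a_center (a point): Centre of a loose green battery cell, 18 mm diameter, 67 mm long, lying on the bench; leave alone.
- brass_nipple_a_center (a point): Centre of a loose brass nipple, 27x31 mm, 44 tall, standing on the bench; leave alone.
- side_cutters_center (a point): Centre of loose red-handled side cutters, 52x118x11 mm, lying on the bench; leave alone.
Things that resemble listed ones, but are neither listed nor needed, are in the scene too. Leave any black look-alike of the part that bears amber_center alone.

How it is judged (in metres and radians):
On the way, in this order (a step that is already met when the one before it is completed fails the run):
1. the keeper of the amber filter's tray is swung clear (at least 1.3 rad) (value of joint keeper_amber above 1.3 rad), for 0.1 s.
2. the amber filter leans tipped in its tray, low edge in the well (steeper than 0.8 rad) (angle between amber_center's own z axis and vertical above 0.8 rad and z of amber_center in the frame of tray_amber between 0.02 and 0.048 m and x of amber_center in the frame of tray_amber between -0.004 and 0.025 m), for 0.2 s.
3. the amber filter is lifted clear of its tray (centre over 80 mm above the bench) (height (world z) of amber_center above 0.08 m), for 0.1 s.
4. the amber filter stands released, fully down in the carriage slot, with the carriage still at the loading end (under 40 mm) (x of amber_center in the frame of carriage_slot between -0.006 and 0.006 m and y of amber_center in the frame of carriage_slot between -0.006 and 0.006 m and z of amber_center in the frame of carriage_slot between 0.03 and 0.039 m and angle between the z axis of amber_center and the x axis of carriage_slot, either way round below 0.3 rad and value of joint carriage below 0.04 m and contact force between the fingers and amber below 0.05 N), for 0.1 s.
5. the carriage is slid home with the filter in it (x of amber_center in the frame of carriage_slot between -0.006 and 0.006 m and y of amber_center in the frame of carriage_slot between -0.006 and 0.006 m and z of amber_center in the frame of carriage_slot between 0.03 and 0.039 m and angle between the z axis of amber_center and the x axis of carriage_slot, either way round below 0.3 rad and value of joint carriage above 0.084 m), for 0.2 s.
At the end, for the whole second after the job is handed in: Amber filter released, at rest, upright in the carriage slot: centre 30 to 39 mm above its floor, within 6 mm of its middle in x and y, axis within 0.3 rad of the slot's x; carriage beyond 84 of 90 mm; green filter within 8 mm of its rest place (all of step 5 and linear speed of amber below 0.02 m/s and distance between green_center and tray_green_rest below 0.008 m); the robot touches nothing.
It fails at once if the green filter is disturbed (moved more than 8 mm) (distance of green_center from where it was at the start of the episode above 0.008 m).
It fails at once if the cell, nipple or side cutters are moved more than 25 mm (distance of any of cell_a_center, brass_nipple_a_center, side_cutters_center from where it was at the start of the episode above 0.025 m).
It also fails if it takes over 69 s, if anything falls off the work surface, if the arm or the gripper's body presses on something with over 40 N, if the wrist force passes 120 N, or if a joint passes its speed limit or range.

## Working session

There is one attempt and no reset: what is moved stays moved. The work goes in short steps, each a Python script; the robot and the scene stay as the last script left them, time stands still between calls to the robot, and variables do not carry over. Pictures are saved under pics/ and viewed, at most 10 in all, crops included, and the job is handed in when it is done.

```bash
ls; mkdir -p pics; python3 - <<'E'
from station import *
import cv2,numpy as np
o=get_obs();print(o)
for n in("scene","top"):
    im=get_image(n);cv2.imwrite(f"pics/{n}0.png",im[:,:,::-1])
    c=get_calibration(n);print(n,c)
    for k in["amber_center","green_center","tray_amber","keeper_amber_post","carriage","carriage_tab","brass_nipple_a_center","cell_a_center","side_cutters_center"]:
        print(k,[(np.round(d["extent"]).tolist(),round(d["score"],2)) for d in spot_in(k,n)][:4])
print(get_calibration("wrist"))
try: print(grasp_offset)
except Exception as e: print(e)
E
```

```text
pics
{'t': 0.0, 'joint_pos': array([ 5.87731987e+01,  1.24748791e+01,  9.25273749e+01,  9.24789426e-04,
        7.51331399e+01, -6.42872992e+00]), 'qvel': array([-0.02374035, -0.02879803,  0.00586352,  0.08448027, -0.02786059,
        0.00581198]), 'effort': array([ 1.01699214e-03, -3.96838653e+01, -3.03857875e+01, -3.67125142e-05,
        9.68385371e-03,  2.91031178e-06]), 'tcp_pos': array([261.65415253, 566.62057018, 197.49876968]), 'ee_rot': array([-1.79865557e+02, -1.60473229e-02,  1.55201672e+02]), 'wrist_force': array([-0.54758975, -0.36997575,  0.12375873]), 'moment': array([-0.03913637,  0.00774573,  0.01105632]), 'grip_force': 0.0, 'grip_width': 85.38456266282115}
scene {'fx': 541.3109824061607, 'fy': 541.3109824061607, 'cx': 276.9000077286566, 'cy': 213.44118279853902, 'R': array([[ 0.80089005, -0.59876348,  0.00757716],
       [-0.34518102, -0.47197077, -0.81122971],
       [ 0.48931093,  0.64709032, -0.58467849]]), 't': array([-332.38665885,  331.84408112, 1359.58310463])}
amber_center [([250.0, 222.0, 22.0, 12.0], 0.78), ([225.0, 183.0, 20.0, 7.0], 0.68), ([214.0, 173.0,
[... 1202 characters left out ...]
6)]
carriage [([388.0, 230.0, 31.0, 15.0], 0.67)]
carriage_tab [([386.0, 230.0, 34.0, 17.0], 0.55)]
brass_nipple_a_center [([309.0, 241.0, 20.0, 7.0], 0.7)]
cell_a_center [([309.0, 243.0, 17.0, 8.0], 0.42)]
side_cutters_center []
{'fx': 298.728416919642, 'fy': 298.728416919642, 'cx': 279.32934035706205, 'cy': 210.07677043702213, 'mount': array([[-4.64063454e-04, -9.47310567e-01, -3.20316211e-01,
         8.12992436e+01],
       [ 9.99999861e-01, -3.59338128e-04, -3.86051596e-04,
        -9.92450607e-02],
       [ 2.50608929e-04, -3.20316345e-01,  9.47310602e-01,
        -1.74964548e+02],
       [ 0.00000000e+00,  0.00000000e+00,  0.00000000e+00,
         1.00000000e+00]])}
18.700000000000003
```

```bash
python3 - <<'E'
import cv2
im=cv2.imread("pics/top0.png");c=im[170:300,100:440]
a=cv2.resize(c,None,fx=2.3,fy=2.3,interpolation=cv2.INTER_CUBIC)
im=cv2.imread("pics/scene0.png");c=im[150:330,190:390]
b=cv2.resize(c,(333,300),interpolation=cv2.INTER_CUBIC)
cv2.imwrite("pics/a.png",a);cv2.imwrite("pics/b.png",cv2.resize(c,(660,594),interpolation=cv2.INTER_CUBIC))
E
```

```text
(no output)
```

View pics/a.png

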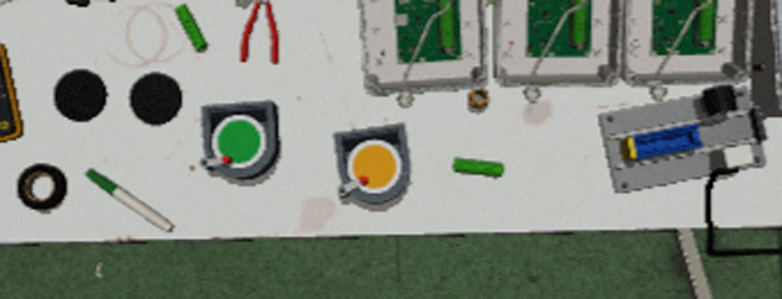

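View pics/b.png

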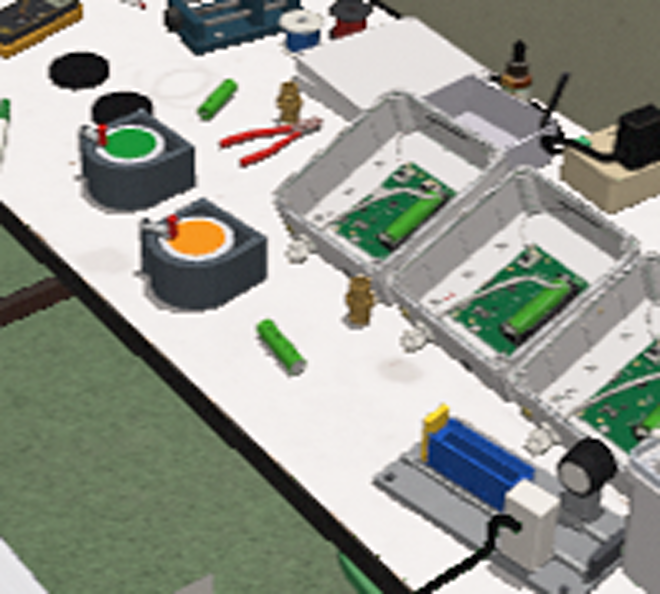

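The top image shows these disc candidates (full-image px): the amber disc in its tray at (262,243), the green one in its tray at (202,230), and bare black look-alikes at (134,211) and (168,213). I choose (262,243). The well, which is the square end, points away from the robot (+x), and the keeper sits at the near left. The carriage is at about (388,230), with its yellow tab at (373,234) and home towards -y.

```bash
cat > h.py <<'E'
from station import *
import cv2,numpy as np
from scipy.spatial.transform import Rotation as Ro
def cam(n,obs=None):
    c=get_calibration(n)
    K=np.array([[c["fx"],0,c["cx"]],[0,c["fy"],c["cy"]],[0,0,1]])
    if n!="wrist": return K,np.array(c["R"]),np.array(c["t"])
    o=obs or get_obs()
    T=np.eye(4);T[:3,:3]=Ro.from_euler("xyz",o["ee_rot"],degrees=True).as_matrix();T[:3,3]=o["tcp_pos"]
    M=np.linalg.inv(T@c["mount"]);return K,M[:3,:3],M[:3,3]
def unproj(C,uv,z):
    K,R,t=C;uv=np.atleast_2d(np.asarray(uv,float))
    d=(R.T@np.linalg.solve(K,np.c_[uv,np.ones(len(uv))].T)).T;o=-R.T@t
    return o+d*((z-o[2])/d[:,2])[:,None]
def proj(C,X):
    K,R,t=C;p=(K@(R@np.atleast_2d(X).T+t[:,None])).T;return p[:,:2]/p[:,2:]
def snap(n,f=None):
    C=cam(n);im=get_image(n)
    if f: cv2.imwrite("pics/"+f,im[:,:,::-1])
    return C,im
E
python3 - <<'E'
from h import *
C=cam("top")
for k,uv,z in[("amber",(262,243),51),("green",(202,230),51),("post",(258,248.5),62),("screw",(251,252),51),("tab",(373,234),60),("slot",(388,231),48),("lamp",(413,213),76),("det",(421,238),76),("cell",(308,243),9),("nip",(308,213),40),("welltop L",(246.5,227),51),("welltopR",(276,223.5),51)]:
    print(k,unproj(C,uv,z).round(0))
E
```

```text
amber [[468. 221.  51.]]
green [[511. 398.  51.]]
post [[452. 232.  62.]]
screw [[442. 254.  51.]]
tab [[ 487. -106.   60.]]
slot [[ 496. -154.   48.]]
lamp [[ 544. -223.   76.]]
det [[ 471. -241.   76.]]
cell [[468.  82.   9.]]
nip [[556.  81.  40.]]
welltop L [[517. 266.  51.]]
welltopR [[525. 178.  51.]]
```

```bash
python3 - <<'E'
from h import *
goto([475,150,130],[180,0,95])
C,im=snap("wrist","w1.png")
for k in["amber_center","keeper_amber_post","tray_amber"]:
    print(k,[(np.round(d["extent"]).tolist(),round(d["score"],2)) for d in spot_in(k,"wrist")][:3])
hsv=cv2.cvtColor(im,cv2.COLOR_RGB2HSV)
m=cv2.inRange(hsv,(10,120,100),(25,255,255));n,l,s,c=cv2.connectedComponentsWithStats(m)
i=1+s[1:,4].argmax();print(s[i],c[i])
(e)=cv2.fitEllipse(cv2.convexHull(np.argwhere(l==i)[:,::-1].astype(np.float32)));print(e,unproj(C,e[0],51))
m=cv2.inRange(hsv,(0,150,80),(6,255,255));n,l,s,c=cv2.connectedComponentsWithStats(m);i=1+s[1:,4].argmax();print("red",s[i],c[i],unproj(C,c[i],57))
goto([475,-215,150],[180,0,98])
C,im=snap("wrist","w2.png");print(get_obs()["t"])
hsv=cv2.cvtColor(im,cv2.COLOR_RGB2HSV)
for nm,lo,hi,z in(("yellow",(22,120,100),(35,255,255),60),("blue",(105,120,50),(125,255,255),48)):
    m=cv2.inRange(hsv,lo,hi);n,l,s,c=cv2.connectedComponentsWithStats(m);i=1+s[1:,4].argmax();print(nm,s[i],c[i],unproj(C,c[i],z))
E
```

```text
amber_center [([281.0, 126.0, 85.0, 90.0], 0.73)]
keeper_amber_post [([250.0, 87.0, 26.0, 57.0], 0.88), ([268.0, 255.0, 26.0, 58.0], 0.57)]
tray_amber [([284.0, 121.0, 121.0, 125.0], 0.57), ([251.0, 86.0, 30.0, 58.0], 0.43)]
[ 246   91   68   70 3559] [280.81961225 126.36386625]
((279.8590087890625, 125.47442626953125), (67.40247344970703, 69.78858947753906), 178.76109313964844) [[470.51238571 219.65962675  51.        ]]
red [252 101  13  12 124] [257.9516129 106.7016129] [[452.07192815 232.59468302  57.        ]]
4.3417
yellow [293  81  35  11 311] [309.92604502  85.99678457] [[ 486.88967772 -111.70900622   60.        ]]
blue [ 292   92   34  100 3272] [308.30531785 140.18367971] [[ 494.2632235  -155.75306011   48.        ]]
```

View pics/w1.png

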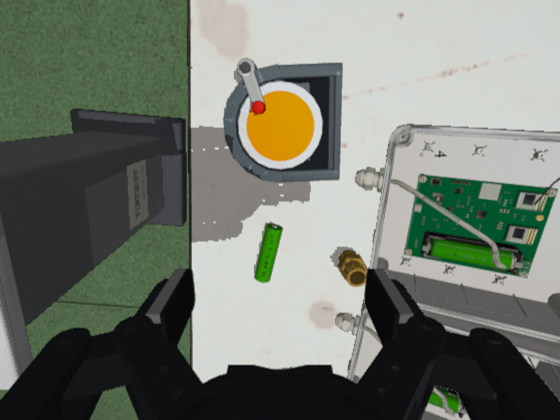

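View pics/w2.png

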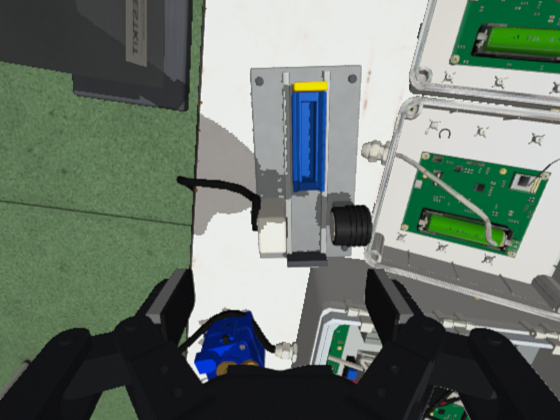

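```bash
python3 - <<'E'
import cv2,numpy as np
a=cv2.imread("pics/w1.png")[50:195,215:355];b=cv2.imread("pics/w2.png")[60:205,240:380]
r=lambda c:cv2.resize(c,(400,int(400*c.shape[0]/c.shape[1])),interpolation=cv2.INTER_CUBIC)
a,b=r(a),r(b);h=min(len(a),len(b));cv2.imwrite("pics/ab.png",np.hstack([a[:h],b[:h]]))
E
```

```text
(no output)
```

View pics/ab.png

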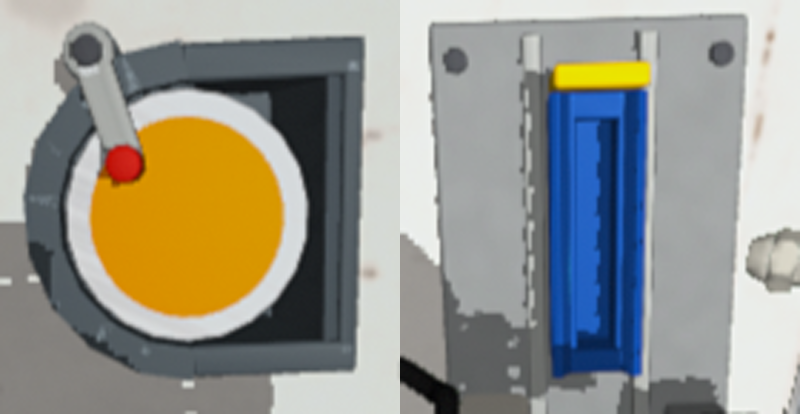

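```bash
cat >> h.py <<'E'
def camat(p,yaw):
    c=get_calibration("wrist");K=np.array([[c["fx"],0,c["cx"]],[0,c["fy"],c["cy"]],[0,0,1]])
    T=np.eye(4);T[:3,:3]=Ro.from_euler("xyz",[180,0,yaw],degrees=True).as_matrix();T[:3,3]=p
    M=np.linalg.inv(T@c["mount"]);return K,M[:3,:3],M[:3,3]
E
python3 - <<'E'
from h import *
o=get_obs();print(o["tcp_pos"],o["ee_rot"])
A=camat([475,150,129],95);B=camat([475,-215,149],98)
f=lambda C,uv,z,off:print(np.round(unproj(C,np.array(uv)/(400/140)+off,z)[:,:2],1).tolist())
print("ring,wallT,wallB,innerwallT,B,screw,post");oa=np.array([215,50])
f(A,[(186,214),(363,38),(354,370),(342,72),(337,343)],51,oa)
f(A,[(87,47)],55,oa);f(A,[(124,163)],64,oa)
ob=np.array([240-140,60])
print("tab outer L,R");f(B,[(553,66),(650,62)],60,ob)
print("blue corners bl..");f(B,[(552,90),(648,90),(642,373),(555,373)],48,ob)
print("slot open");f(B,[(575,118),(617,118),(612,345),(577,345)],48,ob)
print("base edges");f(B,[(430,22),(745,15),(445,400)],10,ob)
E
```

```text
[ 475.22143516 -213.79996615  149.79641315] [-1.79994442e+02 -3.97658736e-02  9.80849468e+01]
ring,wallT,wallB,innerwallT,B,screw,post
[[470.5, 219.3], [513.8, 268.7], [525.0, 178.5], [509.4, 260.0], [518.7, 186.2]]
[[440.6, 259.7]]
[[452.8, 231.5]]
tab outer L,R
[[473.2, -112.5], [500.4, -107.6]]
blue corners bl..
[[474.3, -118.2], [503.0, -114.1], [517.6, -200.9], [488.8, -204.9]]
slot open
[[482.5, -125.0], [495.1, -123.2], [506.0, -192.9], [494.6, -194.5]]
base edges
[[432.1, -100.7], [535.9, -84.0], [452.0, -231.1]]
```

w1 shows the amber ring centred at about (280,125), the screw at (246,66) and the red post at (258,107), with the well on the right. Ring to screw comes out at -24.7, 43.8 in tray axes (should be -24.5, 44.5), and screw to post at 30.7 mm (should be 30). The tray yaw is 7.1°. w2 shows the slot centred at about (309,141) and the tab at (310,86); the slot is at about (495.5,-159.3) with yaw 9.6°. Next is the keeper.

```bash
cat >> h.py <<'E'
YT=np.radians(7.1);RT=Ro.from_euler("z",YT).as_matrix();OT=np.array([474.2,219.5,0])
def tray(x,y,z): return (OT+RT@np.array([x,y,z])).tolist()
def eul(R): return Ro.from_matrix(R).as_euler("xyz",degrees=True).tolist()
E
python3 - <<'E'
from h import *
grip(0,30)
def P(th,z,d=18):
    return tray(-28+30*np.sin(th)-d*np.cos(th),44.5-30*np.cos(th)-d*np.sin(th),z)
ori=[180,0,97]
goto(P(-.15,100),ori);move_l(P(-.15,62),ori,100)
for th in np.arange(0,1.66,.15):
    move_l(P(th,62),ori,60);print(round(th,2),get_obs()["wrist_force"].round(1))
move_l(P(1.65,62),ori,60);print(get_obs()["wrist_force"].round(1))
p=P(1.65,62,24);move_l(p,ori);p[2]=110;move_l(p,ori)
goto([475,145,130],ori)
C,im=snap("wrist","w3.png");o=get_obs();print(o["t"],o["grip_width"])
hsv=cv2.cvtColor(im,cv2.COLOR_RGB2HSV);m=cv2.inRange(hsv,(0,150,80),(6,255,255));n,l,s,c=cv2.connectedComponentsWithStats(m);i=1+s[1:,4].argmax();X=unproj(C,c[i],72)[0];print("post",c[i],X,RT.T@(X-OT))
m=cv2.inRange(hsv,(10,120,100),(25,255,255));n,l,s,c=cv2.connectedComponentsWithStats(m);i=1+s[1:,4].argmax();X=unproj(C,c[i],51)[0];print("amber",c[i],X,RT.T@(X-OT))
E
```

```text
0.0 [-0.8 -0.1  0.7]
0.15 [-0.7 -0.2  0.2]
0.3 [ 0.4 -0.8 -0.3]
0.45 [0.4 0.  0.6]
0.6 [ 0.2 -0.5 -0.5]
0.75 [0.3 0.4 0.7]
0.9 [ 0.1 -0.   0.2]
1.05 [ 0.5 -0.   1. ]
1.2 [-0.   0.6  0.8]
1.35 [ 0.1  0.2 -0.2]
1.5 [-0.7 -0.1 -0.7]
1.65 [-0.4  0.6 -0.7]
[ 0.4 -0.1 -0.2]
11.8 -0.026824821703056084
post [264.06716418  96.76119403] [453.02192049 232.58723651  72.        ] [-19.39808292  15.60452467  72.        ]
amber [286.05855245 118.01463811] [471.21218268 219.35559465  51.        ] [-2.98275527  0.22600059 51.        ]
```

View pics/w3.png

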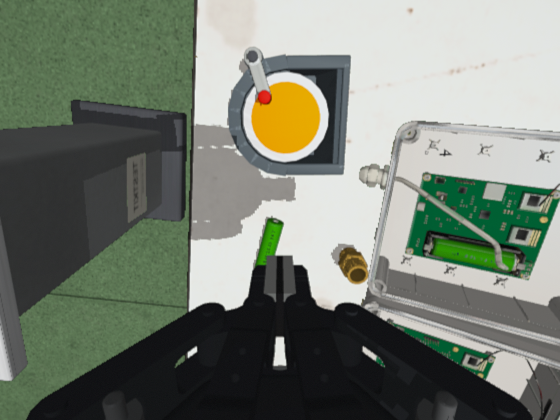

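w3 shows the keeper unmoved: post at (264,97), screw at (254,55). There was no contact force either, so I check the heights in the scene picture.

```bash
python3 - <<'E'
from h import *
C=cam("scene")
for z in(45,52,62,75): print(z,proj(C,[452.5,232.2,z]).round(1))
print("screw",proj(C,[[440.6,259.7,52],[470.5,219.3,51]]).round(1))
im=cv2.imread("pics/scene0.png");hsv=cv2.cvtColor(im,cv2.COLOR_BGR2HSV);m=cv2.inRange(hsv,(0,150,60),(7,255,255))
ys,xs=np.nonzero(m[205:235,225:260]);print(sorted(zip(ys+205,xs+225)))
def P(th,z,d=18):
    return tray(-28+30*np.sin(th)-d*np.cos(th),44.5-30*np.cos(th)-d*np.sin(th),z)
print([np.round(P(t,62)) for t in(0,.8,1.6)])
E
```

```text
45 [[242.4 222.8]]
52 [[242.3 221. ]]
62 [[242.2 218.5]]
75 [[242.1 215.1]]
screw [[234.4 218.2]
 [249.4 221.3]]
[(np.int64(215), np.int64(242)), (np.int64(216), np.int64(241)), (np.int64(216), np.int64(242)), (np.int64(216), np.int64(243)), (np.int64(217), np.int64(241)), (np.int64(217), np.int64(242)), (np.int64(218), np.int64(241)), (np.int64(218), np.int64(242)), (np.int64(219), np.int64(242)), (np.int64(220), np.int64(241)), (np.int64(220), np.int64(243))]
[array([427., 228.,  62.]), array([454., 228.,  62.]), array([473., 247.,  62.])]
```

```bash
python3 - <<'E'
from h import *
C=cam("wrist");print("tcp proj",proj(C,get_obs()["tcp_pos"]))
ori=[180,0,97]
goto(tray(-48,14,100),ori);move_l(tray(-48,14,60),ori,100)
for x in(-42,-38,-34,-30,-26):
    move_l(tray(x,14,60),ori,40);o=get_obs();print(x,o["tcp_pos"].round(1),(RT.T@(o["tcp_pos"]-OT)).round(1),o["wrist_force"].round(1))
_,im=snap("scene");a=cv2.resize(im[150:260,200:300,::-1],None,fx=4,fy=4,interpolation=cv2.INTER_CUBIC)
_,im=snap("wrist");b=im[20:140,230:340,::-1];b=im[:,150:410,::-1]
h=440;b=cv2.resize(b,(int(b.shape[1]*h/b.shape[0]),h));cv2.imwrite("pics/c.png",np.hstack([a,b]))
E
```

```text
tcp proj [[278.01548329 243.32666542]]
-42 [431.9 228.5  60.9] [-40.9  14.1  60.9] [ 0.2 -1.2 -0.5]
-38 [435.2 228.8  60.2] [-37.6  14.1  60.2] [-0.2  0.1  0.1]
-34 [439.  229.3  60. ] [-33.7  14.   60. ] [-0.5 -0.3  0.6]
-30 [443.  229.7  60.1] [-29.7  14.   60.1] [ 0.3 -0.7  0.1]
-26 [447.  230.3  60.1] [-25.7  14.   60.1] [-1.   0.6  0.3]
```

View pics/c.png

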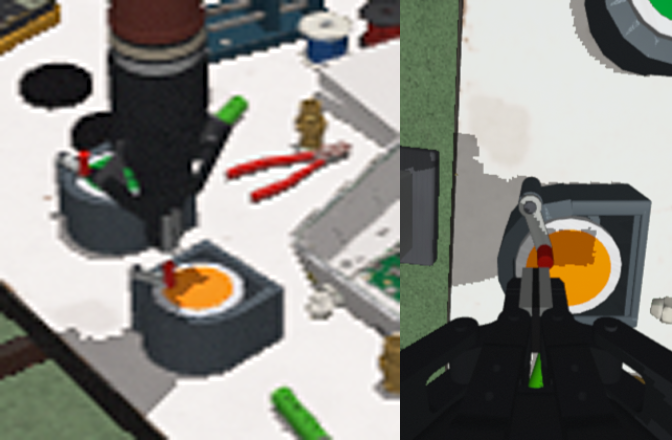

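The view shows the pad tips ending near wrist row 256, where a TCP at the finger ends would project to about row 230-243. In the scene crop the tip hangs about 25 mm above the post base. So the real fingertips end short of the reported TCP, and I calibrate that by touching the bare bench.

```bash
cat >> h.py <<'E'
def down(p,ori,dz,z1,lim=3,v=40):
    """step p[2] downwards until the vertical force changes by lim; returns the z of contact or None"""
    f0=get_obs()["wrist_force"][2];p=list(p)
    while p[2]>z1:
        p[2]-=dz;move_l(p,ori,v)
        if abs(get_obs()["wrist_force"][2]-f0)>lim: return get_obs()["tcp_pos"][2]
E
python3 - <<'E'
from h import *
ori=[180,0,97]
p=get_obs()["tcp_pos"].tolist();p[2]=90;move_l(p,ori)
p=[468,140,15];goto([468,140,60],ori);move_l(p,ori)
try: print(down(p,ori,1.5,-45))
except Exception as e: print(repr(e))
o=get_obs();print(o["t"],o["tcp_pos"],o["wrist_force"]);move_l([468,140,60],ori)
E
```

```text
-32.418101966055346
23.5083 [468.43828308 140.06317574 -32.41810197] [-1.19826357 -0.59979734  4.40342385]
```

```bash
cat >> h.py <<'E'
L=31.5
def T(tip,R):   # TCP position for a wanted real fingertip position; R matrix of tool
    return (np.array(tip)+L*R[:,2]).tolist()
def blob(im,lo,hi):
    m=cv2.inRange(cv2.cvtColor(im,cv2.COLOR_RGB2HSV),lo,hi);n,l,s,c=cv2.connectedComponentsWithStats(m);i=1+s[1:,4].argmax()
    return c[i],s[i],np.argwhere(l==i)[:,::-1].astype(np.float32)
E
python3 - <<'E'
from h import *
ori=[180,0,97];D=lambda x,y,z:tray(x,y,z-L)
def P(th,z,d=16):
    return D(-28+30*np.sin(th)-d*np.cos(th),44.5-30*np.cos(th)-d*np.sin(th),z)
goto(P(-.1,85),ori);move_l(P(-.1,61),ori,120)
for th in(.3,.6,.9,1.2,1.45,1.62):
    move_l(P(th,61),ori,70);print(th,get_obs()["wrist_force"].round(1))
move_l(P(1.62,61,22),ori);move_l(P(1.62,85,30),ori)
C,im=snap("wrist","w4.png");c,s,_=blob(im,(0,150,80),(6,255,255));X=unproj(C,c,72)[0];v=(RT.T@(X-OT))[:2]-[-28,44.5]
th=np.arctan2(v[0],-v[1]);print(c,s,v,th,get_obs()["t"])
if th>1.35 and 24<np.hypot(*v)<36:
    goto(D(24,0,70),ori);move_l(D(24,0,54),ori,60)
    z=54;f0=get_obs()["wrist_force"][2];F=[]
    while z>42:
        z-=1.5;move_l(D(24,0,z),ori,25);f=get_obs()["wrist_force"][2]-f0;F.append((z,round(f,1)))
        if abs(f)>15: break
    print(F,get_obs()["tcp_pos"]);wait(.3)
    _,im=snap("wrist","w5.png");move_l(D(27,0,80),ori,100);_,im=snap("wrist","w6.png")
    o=get_obs();print(o["t"],o["tcp_pos"],blob(im,(10,120,100),(25,255,255))[:2])
E
```

```text
0.3 [-0.2  0.1 -0.5]
0.6 [-0.1 -0.2 -0.2]
0.9 [-0.6  0.2  0.1]
1.2 [-0.5 -0.4  0.2]
1.45 [-0.6 -0.8 -0.7]
1.62 [ 0.1  0.5 -0.1]
[527.78135788  88.66283084] [497  78  63  20 869] [155.75393222  62.4799686 ] 1.9522897007702513 27.4667
```

```bash
python3 - <<'E'
from h import *
im=cv2.imread("pics/w4.png");m=cv2.inRange(cv2.cvtColor(im,cv2.COLOR_BGR2HSV),(0,150,60),(7,255,255))
n,l,s,c=cv2.connectedComponentsWithStats(m);C=cam("wrist")
for i in range(1,n):
    if s[i,4]>8:
        X=RT.T@(unproj(C,c[i],68)[0]-OT);print(s[i],c[i],X[:2].round(1)+[28,-44.5])
E
```

```text
[519   9  41  26 716] [540.80586592  20.31424581] [155.4  92.3]
[494  78  66  20 912] [526.29385965  88.46600877] [156.4  62.7]
[264 191  17  25 332] [272.19277108 204.01204819] [28.7  2.6]
```

View pics/w4.png

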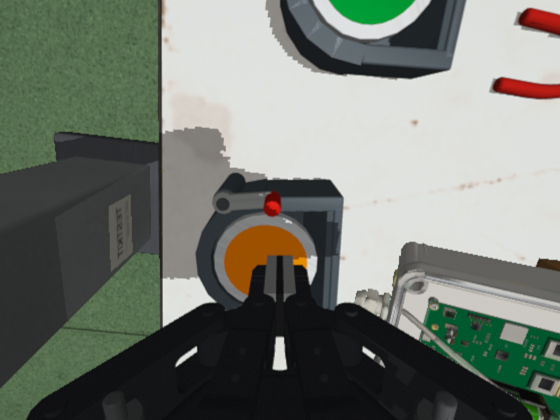

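w4 shows the keeper swung clear along the side rim, with the screw at (223,203) and the post at (272,204), about 1.6 rad. Next I press the rim.

```bash
python3 - <<'E'
from h import *
ori=[180,0,97];D=lambda x,y,z:tray(x,y,z-L)
goto(D(24,0,64),ori);move_l(D(24,0,53),ori,60)
z=53;f0=get_obs()["wrist_force"][2];F=[]
while z>42:
    z-=1.5;move_l(D(24,0,z),ori,25);f=get_obs()["wrist_force"][2]-f0;F.append((z,round(f,1)))
    if abs(f)>15: break
print(F,get_obs()["tcp_pos"]);wait(.2)
move_l(D(27,-5,85),ori,120);wait(.2);C,im=snap("wrist","w6.png")
o=get_obs();c,s,p=blob(im,(10,120,100),(25,255,255));print(o["t"],o["tcp_pos"],c,s,cv2.minAreaRect(p))
_,im=snap("scene","s6.png")
a=cv2.resize(im[195:260,205:295,::-1],(570,412),interpolation=cv2.INTER_CUBIC)
b=cv2.resize(cv2.imread("pics/w6.png")[100:300,180:380],(412,412))[:, :220*1]
cv2.imwrite("pics/d.png",np.hstack([a,b]))
for e in((0,0,51),(-3,-35,69),): pass
E
```

```text
[(51.5, np.float64(0.3)), (50.0, np.float64(-0.3)), (48.5, np.float64(0.4)), (47.0, np.float64(-0.3)), (45.5, np.float64(-0.1)), (44.0, np.float64(-0.4)), (42.5, np.float64(2.6)), (41.0, np.float64(10.6))] [498.59399786 222.66066763  11.10550599]
31.025 [500.5792428  217.63181254  52.29049743] [237.03154751 234.23072615] [ 195  194   85   82 5357] ((237.25003051757812, 234.25001525878906), (77.07463836669922, 87.68123626708984), 45.0)
```

View pics/d.png

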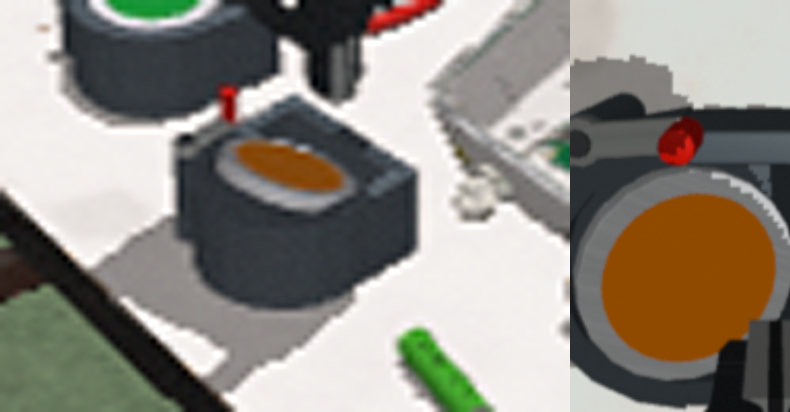

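Scene crop d shows the disc still nearly in place at (285,165), perhaps slightly tilted. I fit its pose from w6 before pressing again.

```bash
cat > fit.py <<'E'
from h import *
from scipy.optimize import least_squares
def fit(fn,C,maxcol=999,maxrow=999):
    im=cv2.imread("pics/"+fn)
    m=cv2.inRange(cv2.cvtColor(im,cv2.COLOR_BGR2HSV),(8,120,60),(25,255,255));n,l,s,c=cv2.connectedComponentsWithStats(m);i=1+s[1:,4].argmax()
    ct=max(cv2.findContours((l==i).astype(np.uint8),cv2.RETR_EXTERNAL,cv2.CHAIN_APPROX_NONE)[0],key=len)[:,0].astype(float)
    ct=ct[(ct[:,0]<maxcol)|(ct[:,1]<maxrow)]
    a=np.linspace(0,2*np.pi,181)
    def circ(q):
        x,y,z,f=q   # disc centre (tray), tilt about tray y (front down)
        R=Ro.from_euler("y",f).as_matrix()
        X=(R@np.c_[29*np.cos(a),29*np.sin(a),0*a+4.5].T).T+[x,y,z]
        return proj(C,(RT@X.T).T+OT)
    def res(q):
        p=circ(q);d=np.linalg.norm(ct[:,None]-p[None],axis=2).min(1)
        return np.r_[np.clip(d,0,6),0.3*(q[0]*np.sin(q[3])+(q[2]-42)*np.cos(q[3])-4.5)]  # underside passes the lip
    best=min((least_squares(res,[x0,0,46,f0],diff_step=1e-4) for f0 in(.05,.4,.9,1.2) for x0 in(-3,6)),key=lambda r:r.cost)
    return best.x.round(2),round(best.cost,1),len(ct)
E
python3 - <<'E'
from fit import *
C=camat([500.58,217.63,52.29],97)
print(fit("w6.png",C,258,250))
C1=camat([475.2,150,129.5],95);print("w1",fit("w1.png",C1))
E
```

```text
(array([-1.9 , -4.24, 38.  ,  0.41]), np.float64(37.5), 215)
w1 (array([-2.94, -2.27, 38.17,  3.22]), np.float64(392.7), 209)
```

```bash
sed -i 's/29\*np/27.9*np/g; s/0.3\*(q/5*(q/; s/diff_step=1e-4/diff_step=1e-4,bounds=([-25,-8,15,-.1],[30,8,60,1.5])/' fit.py; python3 - <<'E'
from fit import *
print(fit("w6.png",camat([500.58,217.63,52.29],97),258,250))
print("w1",fit("w1.png",camat([475.2,150,129.5],95)))
print("w4",get_obs()["t"])
E
```

```text
(array([-0.59, -0.49, 46.6 ,  0.43]), np.float64(49.1), 215)
w1 (array([-4.  , -1.39, 47.36,  0.28]), np.float64(429.6), 209)
w4 31.075
```

```bash
python3 - <<'E'
from fit import *
C,im=snap("wrist","w7.png");o=get_obs();print(o["t"],o["tcp_pos"],fit("w7.png",C,258,250))
a=cv2.imread("pics/w6.png").astype(int);print(np.abs(a-im[:,:,::-1]).max(2)[150:320,170:300].mean())
E
```

```text
31.125 [501.01224717 217.74331238  52.72257822] (array([-0.76, -0.48, 46.66,  0.44]), np.float64(48.3), 215)
2.493846153846154
```

```bash
cat >> fit.py <<'E'
def prof(fn,C,fs=(0,.2,.4,.6,.9,1.1)):
    im=cv2.imread("pics/"+fn)
    m=cv2.inRange(cv2.cvtColor(im,cv2.COLOR_BGR2HSV),(8,120,60),(25,255,255));n,l,s,c=cv2.connectedComponentsWithStats(m);i=1+s[1:,4].argmax()
    ct=max(cv2.findContours((l==i).astype(np.uint8),cv2.RETR_EXTERNAL,cv2.CHAIN_APPROX_NONE)[0],key=len)[:,0].astype(float);a=np.linspace(0,2*np.pi,181)
    print(s[i],len(ct))
    for f in fs:
        R=Ro.from_euler("y",f).as_matrix()
        def res(q):
            x,y=q;z=42+(4.5-x*np.sin(f))/np.cos(f)
            p=proj(C,(RT@((R@np.c_[27.9*np.cos(a),27.9*np.sin(a),0*a+4.5].T).T+[x,y,z]).T).T+OT)
            return np.clip(np.linalg.norm(ct[:,None]-p[None],axis=2).min(1),0,6)
        r=min((least_squares(res,[x0,0],diff_step=1e-3) for x0 in(-4,4,12)),key=lambda r:r.cost);print(f,r.x.round(1),round(r.cost,1))
E
python3 - <<'E'
from fit import *
p=tray(27,-45,85-L);move_l(p,[180,0,97],150)
C,im=snap("wrist","w8.png");print(get_obs()["t"],C[2]);prof("w8.png",C)
E
```

```text
31.5917 [-525.1065428   114.36744573  279.61540084]
[ 187  126   91   92 6543] 257
0 [-0.4 -0.4] 365.9
0.2 [-0.5 -0.4] 311.0
0.4 [-0.6 -0.3] 87.3
0.6 [-1.   0.1] 347.6
0.9 [-3.8  1.4] 2101.5
1.1 [-6.   0.9] 2835.0
```

The fit gives 0.40 rad with the centre at x ≈ -0.6: the disc's front edge is wedged on the front wall. Its raised rear edge (bottom about 56 mm up, above the 51 mm rim) is free, so I tip it further by pushing that edge forward from behind.

```bash
python3 - <<'E'
from fit import *
ori=[180,0,97];D=lambda x,y,z:tray(x,y,z-L)
goto(D(-54,0,90),ori);move_l(D(-54,0,54),ori,150)
for x in(-44,-38,-34,-30,-26,-22):
    move_l(D(x,0,54),ori,50);f=get_obs()["wrist_force"];print(x,f.round(1))
    if np.linalg.norm(f)>15: break
wait(.2);move_l(D(-54,0,56),ori,150);move_l(D(-54,-40,90),ori,150)
C,im=snap("wrist","w9.png");print(get_obs()["t"]);prof("w9.png",C,(.2,.4,.6,.8,.95,1.05,1.15,1.25))
E
```

```text
-44 [-4.  -0.7  2. ]
-38 [-16.   -2.1  13.9]
34.0667
[ 327  134   72   88 4837] 223
0.2 [ 2.7 -0.9] 1436.1
0.4 [-0.7 -0.4] 183.0
0.6 [-2.1  0.2] 1147.1
0.8 [-9.3  2. ] 2213.8
0.95 [18.2 -5.1] 2688.9
1.05 [-5.9  2.9] 3336.2
1.15 [-12.9   7.3] 3417.8
1.25 [-16.1  15.7] 3666.6
```

Finger friction is high, so pressing straight down drove the front edge into the leaning wall. I press again with a slight backward drag to unwedge it, then go past balance.

```bash
python3 - <<'E'
from fit import *
ori=[180,0,97];D=lambda x,y,z:tray(x,y,z-L)
goto(D(24,0,70),ori);move_l(D(24,0,46),ori,120)
for x,z in((24,43.5),(22.5,43),(21,42),(20.5,40.5),(20.5,39),(20.5,37.5),(20.5,36),(20.5,34.5)):
    move_l(D(x,0,z),ori,30);f=get_obs()["wrist_force"];print(x,z,f.round(1))
    if np.linalg.norm(f)>30: break
move_l(D(25,0,z+4),ori,60);move_l(D(27,-40,85),ori,150)
C,im=snap("wrist","w10.png");print(get_obs()["t"]);prof("w10.png",C,(.2,.4,.6,.8,.95,1.05,1.15,1.25))
E
```

```text
24 43.5 [0.3 0.2 0. ]
22.5 43 [-0.3  0.6  0.5]
21 42 [-0.7 -0.4 -0.7]
20.5 40.5 [-0.7  0.5  0.1]
20.5 39 [ 1.4 -0.7  0.6]
20.5 37.5 [-0.4 -0.  -0.1]
20.5 36 [-0.   0.6 -0.2]
20.5 34.5 [ 0.4  0.1 -1. ]
37.725
[ 228  134   44   87 2990] 193
0.2 [-3.2  2.9] 1818.6
0.4 [-2.6  2.5] 1759.9
0.6 [-1.2  2.1] 1677.1
0.8 [13.4 -0.4] 1556.0
0.95 [10.5 -0.4] 1421.9
1.05 [ 7.8 -0.4] 723.5
1.15 [ 6.8 -0.2] 26.2
1.25 [ 5.9 -0. ] 831.0
```

The press worked: the filter now leans at 1.15 rad with its centre at x ≈ 6.8, y ≈ 0, and the fit residual is small. The rear edge at z ≈ 69.7 matches the description. Next I grasp it along its plane.

```bash
cat >> h.py <<'E'
def grasp_pose(f,x,z,e):  # tip e past the rear edge of the leaning disc
    c,s=np.cos(f),np.sin(f);R=RT@np.array([[0,s,c],[1,0,0],[0,c,-s]])
    edge=np.array([x-35*c,0,z+35*s]);a=np.array([c,0,-s])
    return R,lambda d:T(OT+RT@(edge+a*(e-d)),R)
E
python3 - <<'E'
from h import *
R,p=grasp_pose(1.15,6.8,37.8,16);E=eul(R)
up=lambda q,z:[q[0],q[1],q[2]+z]
print(solve_ik(p(45),E),solve_ik(p(0),E))
goto(p(45),E);grip(28,40);move_l(p(0),E,80);print(get_obs()["wrist_force"].round(1))
grip(0,40);o=get_obs();print(o["grip_width"],o["grip_force"],o["wrist_force"].round(1),o["t"])
if o["grip_width"]>6:
    move_l(p(30),E,100);q=p(30);move_l(up(q,40),E,150)
    o=get_obs();print(o["grip_width"],o["grip_force"],o["t"])
    goto([492,-225,115],[180,0,99.6])
    C,im=snap("wrist","w11.png");o=get_obs();print(o["grip_width"],o["t"],o["tcp_pos"],o["ee_rot"])
E
```

```text
[ 20.94116776  -4.85408507 130.12973146 -10.72176407  31.68706362
  21.82730048] [ 20.30946275   2.55880199 128.77820937 -12.45337829  25.64919824
  23.35179796]
[-0.7 -0.7 -0.2]
7.959025920682315 43.14864099025726 [-0.8 -0.4  1.6] 39.6333
7.40770061639236 42.93087959289551 40.5
7.905508313337079 42.1833 [ 491.91243314 -223.69720554  114.52538436] [-1.79974559e+02 -4.75092815e-02  9.96786405e+01]
```

```bash
python3 - <<'E'
import cv2
im=cv2.imread("pics/w11.png")[0:300,190:410];cv2.imwrite("pics/e.png",cv2.resize(im,None,fx=2,fy=2,interpolation=cv2.INTER_CUBIC))
E
```

```text
(no output)
```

View pics/e.png

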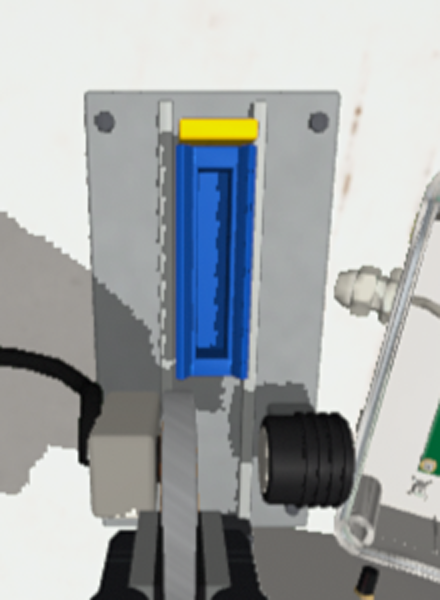

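Picture e shows the amber disc held edge-on and centred in the fingers at (180,480). The slot opening spans (196..234, 168..357), which is parallel to the tool. I refine the slot position and insert.

```bash
python3 - <<'E'
from h import *
for C in(camat([491.9,-223.7,114.5],99.68),camat([492,-225,114.5],99.6)):
    f=lambda uv,z:unproj(C,np.array(uv)/2+[190,0],z)[:,:2]
    a=f([(178,145),(256,145),(248,378),(178,378)],48);b=f([(196,168),(234,168),(232,358),(194,358)],46);t=f([(180,119),(258,119)],60)
    print(a.mean(0),np.linalg.norm(a[0]-a[1]),np.linalg.norm(a[1]-a[2]),b.mean(0),np.linalg.norm(b[0]-b[1]),np.linalg.norm(b[1]-b[2]),t.mean(0))
    v=a[2]+a[3]-a[0]-a[1];print(np.degrees(np.arctan2(v[0],-v[1])))
E
```

```text
[ 496.19617608 -159.16130851] 28.79448357247357 88.68344149214629 [ 495.91464085 -159.03184999] 14.305377860350804 72.95128172819032 [ 487.3373799  -108.63535681]
9.754305617269427
[ 496.38628488 -160.46737001] 28.794483572473556 88.68344149214629 [ 496.10493068 -160.33751853] 14.305377860350761 72.9512817281903 [ 487.59804484 -109.92909836]
9.674305617269422
```

```bash
cat > ins.py <<'E'
from h import *
S=np.array([496.0,-159.1]);ori=[180,0,99.7]
goto([496.1,-160.4,100],ori);c=np.array([496.1,-160.4])
o=get_obs();print(o["tcp_pos"].round(2),o["ee_rot"].round(2))
c=c+S-o["tcp_pos"][:2]
move_l([*c,80],ori,80);o=get_obs();print(o["tcp_pos"].round(2));c=c+(S-o["tcp_pos"][:2])*.7
f0=o["wrist_force"];z=76
move_l([*c,z],ori,80)
while z>38:
    z-=2;move_l([*c,z],ori,40);o=get_obs();f=o["wrist_force"]-f0
    print(z,o["tcp_pos"].round(1),f.round(1))
    if abs(f[2])>5: break
print(o["t"],o["grip_width"])
E
python3 ins.py
```

```text
[ 495.69 -158.04   99.37] [-1.7994e+02 -3.0000e-02  9.9920e+01]
[ 495.55 -161.67   78.89]
74 [ 496.7 -159.6   74. ] [-1.1 -0.3 -1.5]
72 [ 496.6 -159.6   71.8] [-1.   0.5 -1.4]
70 [ 496.6 -159.6   69.8] [-1.2 -0.2 -0.4]
68 [ 496.6 -159.6   67.8] [-0.1  0.2  0.1]
66 [ 496.6 -159.6   65.8] [-1.2  0.2 -0.3]
64 [ 496.6 -159.6   63.8] [-0.5 -0.  -1.1]
62 [ 496.6 -159.6   61.8] [-1.4  0.2 -0.6]
60 [ 496.5 -159.6   59.8] [-0.2  0.7  0. ]
58 [ 496.6 -159.6   57.8] [-1.3 -0.2 -1. ]
56 [ 496.6 -159.6   55.8] [-1.2  0.6 -1.1]
54 [ 496.6 -159.6   53.8] [-0.8  0.3 -0.6]
52 [ 496.6 -159.6   51.8] [-0.9 -0.7  0.1]
50 [ 496.7 -159.6   49.8] [-1.2 -0.5 -0.4]
48 [ 496.6 -159.6   47.8] [-0.9  0.3 -1.3]
46 [ 496.6 -159.6   45.8] [-1.5 -0.9 -0. ]
44 [ 496.6 -159.6   43.8] [-0.7 -0.3 -0.9]
42 [ 497.2 -160.1   43.1] [-3.3  1.   4.6]
40 [ 497.6 -160.9   43. ] [-6.4  1.2 15.1]
47.7083 7.759068017882046
```

```bash
python3 - <<'E'
from h import *
ori=[180,0,99.7];yc=np.radians(9.7);ey=np.array([-np.sin(yc),np.cos(yc)]);S=np.array([496.0,-159.4])
p=get_obs()["tcp_pos"];b=[496.5,-159.7]
move_l([*b,43],ori,40);grip(24);wait(.15)
o=get_obs();print(o["grip_width"],o["grip_force"],o["wrist_force"].round(1))
move_l([*b,95],ori,120)
q=lambda d,z:[*(S+ey*d),z]
move_l(q(85,95),ori,150);grip(0,30)
C,im=snap("wrist","w12.png");o=get_obs();print(o["t"],o["tcp_pos"])
E
python3 - <<'E'
from h import *
C=camat([*get_obs()["tcp_pos"]],99.7);im=cv2.imread("pics/w12.png")
print(proj(C,[[496,-159.4,90],[496,-159.4,48],[487.3,-109,60]]).round())
m=cv2.inRange(cv2.cvtColor(im,cv2.COLOR_BGR2HSV),(22,120,100),(35,255,255));n,l,s,c=cv2.connectedComponentsWithStats(m)
print([ (s[i],c[i].round()) for i in range(1,n) if s[i,4]>40])
E
```

```text
24.154435351990447 0.0 [-0.3 -0.  -0.3]
50.1167 [481.76017485 -76.05629979  95.00995486]
[[278. 343.]
 [278. 308.]
 [278. 263.]]
[(array([261, 241,  34,  24, 420], dtype=int32), array([277., 249.]))]
```

```bash
python3 - <<'E'
from h import *
ori=[180,0,99.7];yc=np.radians(9.7);ey=np.array([-np.sin(yc),np.cos(yc)]);S=np.array([496.0,-159.4])
q=lambda d,z:[*(S+ey*d),z]
sc=cam("scene");get_image("scene")
print(proj(sc,[496,-159.4,55]).round(),[(np.round(d["extent"]).tolist(),round(d["score"],2)) for d in spot_in("amber_center","scene")][:3])
move_l(q(82,46-L),ori,150);move_l(q(66,46-L),ori,80);f0=get_obs()["wrist_force"]
move_l(q(-22,46-L),ori,55)
d=-22
while d>-36:
    o=get_obs();f=float((o["wrist_force"]-f0)[:2]@ey);print(d,round(f,1))
    if f>9: break
    d-=1.5;move_l(q(d,46-L),ori,30)
C,im=snap("wrist","w13.png");o=get_obs();print(o["t"],o["tcp_pos"])
E
```

```text
[[336. 284.]] [([336.0, 283.0, 22.0, 20.0], 0.77), ([214.0, 172.0, 20.0, 14.0], 0.76), ([227.0, 194.0, 22.0, 11.0], 0.59)]
-22 23.0
53.05 [ 497.90639952 -172.69648254   14.40983129]
```

```bash
python3 - <<'E'
from h import *
yc=np.radians(9.7);ey=np.array([-np.sin(yc),np.cos(yc)]);ex=np.array([ey[1],-ey[0]]);S=np.array([496.0,-159.4])
o=get_obs();print(o["tcp_pos"],((o["tcp_pos"][:2]-S)@ey),o["wrist_force"].round(1),o["ee_rot"])
for n in("top","scene"):
    C,im=snap(n,n+"9.png");c,s,p=blob(im,(22,130,100),(35,255,255));print(n,s,c)
    c2,s2,_=blob(im[200:320,300:480] if n=="scene" else im[205:260,340:440],(105,120,50),(125,255,255));print("blue",c2,s2)
    for d in(0,70,80,90): print(d,proj(C,[*(S+ey*(47-d)),55]).round(1),proj(C,[*(S-ey*d),48]).round(1))
    a=cv2.imread(f"pics/{n}0.png");print(blob(a[:,:,::-1],(22,130,100),(35,255,255))[:2])
E
```

```text
[ 497.90639952 -172.69648254   14.40983129] -13.427597039429985 [-2.1 22.4 13.1] [-179.85002531   -0.93958495   99.53802766]
top [100 223   3   3   7] [101.14285714 224.        ]Traceback (most recent call last):
  File "<stdin>", line 6, in <module>
  File "h.py", line 38, in blob
    m=cv2.inRange(cv2.cvtColor(im,cv2.COLOR_RGB2HSV),lo,hi);n,l,s,c=cv2.connectedComponentsWithStats(m);i=1+s[1:,4].argmax()
                                                                                                            ~~~~~~~~~~~~~~^^
ValueError: attempt to get argmax of an empty sequence
```

```bash
python3 - <<'E'
from h import *
yc=np.radians(9.7);ey=np.array([-np.sin(yc),np.cos(yc)]);S=np.array([496.0,-159.4])
C=cam("scene");im=get_image("scene");cv2.imwrite("pics/s9.png",im[:,:,::-1])
for k in("amber_center","carriage"): print(k,[(np.round(d["extent"],1).tolist(),round(d["score"],2)) for d in spot_in(k,"scene")][:3])
def bl(img,lo,hi):
    m=cv2.inRange(cv2.cvtColor(img,cv2.COLOR_RGB2HSV),lo,hi);m[:,:300]=0;m[:220]=0;m[340:]=0;m[:,460:]=0
    ys,xs=np.nonzero(m);return (len(xs),xs.min(),xs.max(),ys.min(),ys.max(),xs.mean().round(1),ys.mean().round(1)) if len(xs) else 0
a=cv2.imread("pics/scene0.png")[:,:,::-1].copy()
for nm,lo,hi in(("yel",(22,110,80),(35,255,255)),("blue",(105,110,40),(125,255,255)),("amb",(8,120,50),(20,255,255))): print(nm,bl(a,lo,hi),bl(im,lo,hi))
for d in(0,60,70,75,80,85,90): print(d,"tab",proj(C,[*(S+ey*(47-d)),60]).round(1),"disc",proj(C,[*(S-ey*d),55]).round(1),proj(C,[*(S-ey*d),75]).round(1))
C,w=cam("wrist"),cv2.imread("pics/w13.png")[:,:,::-1].copy()
m=cv2.inRange(cv2.cvtColor(w,cv2.COLOR_RGB2HSV),(22,110,80),(35,255,255));n,l,s,c=cv2.connectedComponentsWithStats(m);print([(s[i],c[i].round()) for i in range(1,n) if s[i,4]>20])
print("pred tab top @d",[(d,proj(C,[*(S+ey*(51-d)),60]).round().tolist()) for d in(70,80,90)],get_obs()["t"])
E
```

```text
amber_center [([361.1, 299.2, 21.5, 23.2], 0.78), ([225.7, 185.1, 24.7, 11.4], 0.64), ([213.4, 172.1, 19.1, 7.9], 0.52)]
carriage [([357.6, 304.9, 35.2, 32.6], 0.76)]
yel (54, np.int64(312), np.int64(350), np.int64(244), np.int64(289), np.float64(322.6), np.float64(277.3)) (61, np.int64(312), np.int64(350), np.int64(244), np.int64(303), np.float64(342.7), np.float64(291.2))
blue (458, np.int64(319), np.int64(351), np.int64(277), np.int64(304), np.float64(333.8), np.float64(290.0)) (186, np.int64(341), np.int64(375), np.int64(291), np.int64(320), np.float64(362.8), np.float64(309.9))
amb (197, np.int64(300), np.int64(407), np.int64(234), np.int64(339), np.float64(382.7), np.float64(319.9)) (351, np.int64(300), np.int64(407), np.int64(232), np.int64(339), np.float64(372.7), np.float64(310.2))
0 tab [[322.9 274.5]] disc [[336.2 284. ]] [[336.7 278.5]]
60 tab [[340.1 285. ]] disc [[354.  294.9]] [[354.7 289.4]]
70 tab [[343.1 286.8]] disc [[357.1 296.7]] [[357.8 291.2]]
75 tab [[344.6 287.7]] disc [[358.6 297.7]] [[359.3 292.2]]
80 tab [[346.  288.6]] disc [[360.1 298.6]] [[360.9 293.1]]
85 tab [[347.5 289.5]] disc [[361.7 299.6]] [[362.4 294. ]]
90 tab [[349.  290.4]] disc [[363.2 300.5]] [[364. 295.]]
[(array([422, 197,   6,  20,  26], dtype=int32), array([425., 207.])), (array([257, 261,  10,   4,  34], dtype=int32), array([261., 263.]))]
pred tab top @d [(70, [[278.0, 291.0]]), (80, [[278.0, 308.0]]), (90, [[278.0, 324.0]])] 53.25
```

```bash
python3 - <<'E'
from h import *
ori=[180,0,99.7];yc=np.radians(9.7);ey=np.array([-np.sin(yc),np.cos(yc)]);S=np.array([496.0,-159.4])
q=lambda d,z:[*(S+ey*d),z]
move_l(q(0,46-L),ori,80);move_l(q(8,90-L),ori,150)
wait(.1);o=get_obs();C,im=snap("wrist","w14.png");print(o["t"],o["tcp_pos"])
for nm,lo,hi in(("yel",(22,110,80),(35,255,255)),("blue",(105,110,40),(125,255,255))):
    m=cv2.inRange(cv2.cvtColor(im,cv2.COLOR_RGB2HSV),lo,hi);n,l,s,c=cv2.connectedComponentsWithStats(m);print(nm,[(s[i].tolist(),c[i].round()) for i in range(1,n) if s[i,4]>20])
for d in(60,70,75,80,90): print(d,[proj(C,[*(S+ey*(k-d)),z]).round()[0].tolist() for k,z in((51,60),(51,20),(44,60))])
E
```

```text
54.225 [ 493.84917857 -151.56840552   57.50145363]
yel [([262, 259, 5, 6, 27], array([264., 262.])), ([530, 286, 9, 4, 29], array([534., 287.]))]
blue []
60 [[279.0, 269.0], [279.0, 243.0], [279.0, 278.0]]
70 [[279.0, 282.0], [279.0, 254.0], [279.0, 291.0]]
75 [[279.0, 289.0], [279.0, 260.0], [279.0, 298.0]]
80 [[279.0, 295.0], [279.0, 266.0], [279.0, 304.0]]
90 [[279.0, 308.0], [279.0, 277.0], [279.0, 316.0]]
```

The numbers indicate the carriage stopped near 75 mm. The back-and-up reaction fits the gripper body meeting the filter's rounded edge, since the short fingers bring the body lower. I push the last stretch with the tool leaned back 30°.

```bash
python3 - <<'E'
from h import *
yc=np.radians(9.7);e=np.array([-np.sin(yc),np.cos(yc),0]);S=np.array([496.0,-159.4,0]);al=np.radians(30);Z=np.array([0,0,1.])
a=-e*np.sin(al)-Z*np.cos(al);x=e*np.cos(al)-Z*np.sin(al);R=np.c_[x,np.cross(a,x),a];E=eul(R)
F=lambda d,z:T(S+e*d+Z*z+11*x,R)   # leading corner at carriage-y d, height z
print(solve_ik(F(5,75),E))
goto(F(10,75),E);move_l(F(0,49),E,100);move_l(F(-20,49),E,80);f0=get_obs()["wrist_force"]
d=-22
while d>-46:
    d-=2;move_l(F(d,49),E,40);o=get_obs();f=o["wrist_force"]-f0
    print(d,f.round(1),round(float((o["tcp_pos"]-np.array(F(0,49)))@e),1))
    if f@e>14: break
print(o["t"])
E
```

```text
[ -7.93325831   9.83103169 120.56007415 -40.32149118  47.4257613
   9.70926246]
-24 [ 0.3 -0.1 -0.5] -24.0
-26 [-0.1  0.2 -0.1] -26.0
-28 [-1.4  4.6  2.8] -27.0
-30 [-4.6 15.2  9.8] -27.2
56.8667
```

```bash
python3 - <<'E'
from h import *
yc=np.radians(9.7);e=np.array([-np.sin(yc),np.cos(yc)]);S=np.array([496.0,-159.4])
C=camat([475.2,-214,149.8],98.05)
for nm,uv,z in(("lamp",(351,226),76),("det",(272,238),76),("stop near edge",(307,254),30),("stop far edge",(307,265),30),("tab out",(310,81.5),60),("base end",(305,66),10)):
    print(nm,[round(float((unproj(C,uv,zz)[0,:2]-S)@e),1) for zz in(z,z-10)])
C=camat([491.9,-223.7,114.5],99.68)
for nm,uv in(("lamp",(305,460)),("det top far/near",(125,400)),("det",(125,462))): print(nm,((unproj(C,np.array(uv)/2+[190,0],76)[0,:2]-S)@e).round(1))
E
```

```text
lamp [-69.4, -73.5]
det [-79.0, -83.5]
stop near edge [-119.7, -124.8]
stop far edge [-133.3, -138.9]
tab out [52.0, 52.8]
base end [69.7, 70.9]
lamp -69.2
det top far/near -45.0
det -70.0
```

The geometry explains the hard stop. The stop block's face is at -120 to -125 from the loading position and the carriage end was at -44, so only about 76-80 mm of travel was left; the carriage had started about 12 mm in. The lamp and detector sit at about -70 to -79, so it is home. I back off, check the filter and hand in.

```bash
python3 - <<'E'
from h import *
yc=np.radians(9.7);e=np.array([-np.sin(yc),np.cos(yc),0]);S=np.array([496.0,-159.4,0])
o=get_obs();p=o["tcp_pos"]+e*35;move_l(p.tolist(),None,80);p[2]+=70;move_l((p+e*15).tolist(),None,150);wait(.2)
C,im=snap("scene","s10.png");print([(np.round(d["extent"],1).tolist(),round(d["score"],2)) for d in spot_in("amber_center","scene")][:2])
for d in(74,78,82): print(d,proj(C,S-e*d+[0,0,55]).round(1))
def bl(img,lo,hi):
    m=cv2.inRange(cv2.cvtColor(img,cv2.COLOR_RGB2HSV),lo,hi);m[:,:300]=0;m[:260]=0;m[330:]=0;m[:,400:]=0
    ys,xs=np.nonzero(m);return len(xs),xs.min(),xs.max(),ys.min(),ys.max()
a=cv2.imread("pics/scene0.png")[:,:,::-1].copy()
for lo,hi in(((22,110,80),(35,255,255)),((105,110,40),(125,255,255))): print(bl(a,lo,hi),bl(im,lo,hi))
gt=spot_in("green_center","scene");print(gt[0]["extent"] if gt else None)
o=get_obs();print(o["t"],o["wrist_force"].round(1))
E
```

```text
[([225.0, 184.7, 20.2, 10.3], 0.68), ([214.1, 172.6, 18.5, 9.7], 0.63)]
74 [[358.3 297.5]]
78 [[359.5 298.2]]
82 [[360.7 299. ]]
(53, np.int64(318), np.int64(350), np.int64(273), np.int64(289)) (57, np.int64(340), np.int64(350), np.int64(274), np.int64(302))
(458, np.int64(319), np.int64(351), np.int64(277), np.int64(304)) (189, np.int64(341), np.int64(374), np.int64(290), np.int64(320))
[224.7, 194.4, 21.4, 15.8]
58.4667 [0.2 0.9 0.6]
```

```bash
python3 - <<'E'
from h import *
for f in("s9","s10"):
    im=cv2.imread(f"pics/{f}.png")[:,:,::-1].copy();m=cv2.inRange(cv2.cvtColor(im,cv2.COLOR_RGB2HSV),(8,120,60),(21,255,255))[280:325,335:390]
    ys,xs=np.nonzero(m);print(f,len(xs),xs.mean()+335,ys.mean()+280,xs.min()+335,xs.max()+335,ys.min()+280,ys.max()+280)
a,b=[cv2.imread(f"pics/{f}.png").astype(int) for f in("s9","s10")];print(np.abs(a-b).max(2)[285:312,350:375].mean())
get_image("top");C=cam("top");print([(np.round(d["extent"],1).tolist(),round(d["score"],2)) for d in spot_in("amber_center","top")][:3],proj(C,[509,-236,75]),get_obs()["t"])
E
```

```text
s9 158 359.82278481012656 298.50632911392404 339 367 291 308
s10 157 359.9299363057325 298.4777070063694 340 367 291 308
3.0355555555555553
[([133.7, 212.3, 20.7, 22.2], 0.93), ([168.3, 212.6, 25.0, 21.2], 0.75)] [[418.28507238 224.94800772]] 58.5667
```

The amber glass shows at (359.9,298.5), matching the predicted centre (359.5,298.2) for a fully seated filter at home. It hasn't moved since the push, and the arm is clear.

```bash
python3 -c "
from station import *
print(sign_off())"
```

```text
the job is handed in; nothing more can be done
None
```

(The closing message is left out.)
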